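# Make up two kits from the desk stock

## Robot

A 7-joint arm with a two-finger parallel gripper is mounted at the origin on a cart in front of the work surface, level with it; the furniture and walls round the work are solid. World frame = base frame: x ahead of the robot, y to its left, z up, the work surface at z = 0. Lengths are in mm, angles in rad, forces in N, time in s.
With the tool pointing down it reaches from about 400 to 875 mm from the base axis. Payload 4.4 kg.
Tool frame: the origin (TCP) lies on the centre line of the jaws, within the pads' length; the fingertips stand 11 mm ahead of it and the grasp point (between the pads) lies 8 mm behind it (ctrl.tips_ahead is the distance from the TCP to the fingertips, in mm); z points along the fingers, y is the line along which they close (so a half turn about z gives the same grasp; the last joint's range is limited). The gripper opens to 85 mm and grips with 20 to 120 N. Pads are 22 mm wide; open, the fingers measure 114 mm over their backs; the gripper's body (76 mm by 85 mm) begins 54 mm behind the grasp point. The pads swing forward as they close: fully open they stand 13 mm farther back than shut.
Start: joints at [1.15, 0.628, 0.038, 1.517, -0.027, 0.996, -0.02], TCP at [225.839, -609.52, 242.313] pointing down, gripper open.
Joint ranges: [-3.06, 3.06], [-0.37, 2.12], [-1.25, 1.32], [0.18, 2.47], [-1.1, 4.24], [0.23, 1.98], [-2.94, 2.94]. Speed limits (rad/s): [2.57, 2.57, 3.14, 3.14, 3.14, 3.14, 3.14].

## Interface

Orientations are given as [roll, pitch, yaw] about the fixed x, y, z axes, in that order (R = Rz(yaw) Ry(pitch) Rx(roll)).
In Python, from cell import ctrl, eyes, job gives the robot as it stands. The module is installed in compiled form; this text tells all that it offers.
- The arm moves only by the tool carry_out, never from a script. Its argument "moves" is a list of rows, each an object of numbers: "tx", "ty", "tz": the shift along the tool's x, y, z as a fraction of full scale; "twist": the turn about the tool's z as a fraction of full scale; "fingers": the opening, from 0 (shut) to 1 (fully open). In form: [{"tx": .., "ty": .., "tz": .., "twist": .., "fingers": ..}, ...]. A call has 1 to 12 rows; each row shifts and turns the commanded pose from where the row before left it, along the tool's axes as they then stand; what a row does not reach is not made up. Full scale, the value 1, is 0.3 m for a shift and pi rad for a turn. A row lasts 1/8 s, in which the tool goes at most 62.5 mm and 10.7 degrees, less where a joint would pass 70% of its speed; a pose out of reach is approached as far as the arm can. A call with a number of a shift or a turn outside -1 to 1 is refused whole. A call with a gripper value outside its range is refused whole. The fingers move at their own pace and stop on an object; the grip force is fixed at half the most. Time passes only in rows, so rows that do not move let the fingers close. It gives the time, the measured TCP pose, the force, the opening and the grip force at its end, in the units of the state.
- ctrl.read_state(): the state, without advancing time (a new reading comes with each control period).
- eyes.get_image(name): name is "scene" or "top" or "wrist"; returns a dict with "color" (480x640x3 uint8, blue, green, red), "fovy" (degrees; the focal length in pixels is half the picture's height over the tangent of half this angle, whatever the lens; pixels are square), "cx", "cy" (the principal point, pixels), "world_from_camera" (4x4, takes a point from camera to world coordinates). Camera axes: x right, y up, looking along -z (the intrinsics and any distortion apply to the point x, -y, -z); pixel columns grow to the right and rows downward; lengths in mm; the calibration is good to about 2 mm. A picture is of the moment at which its call begins. There is no depth.
- job.finish_job(): hands the job in; it is judged then, once.
The state is a dict: "clock": time; "qpos": joint angles; "qd": joint speeds; "tau": joint torques, N m; "eef_pos": TCP position; "tool_rot": TCP orientation; "force": force on the tool from outside, world axes, zero at the start; "torque": the same for the moment, N m; "width": finger opening in mm; "gripper_force": force on a finger pad.
Only numpy, scipy, OpenCV 4.12 (cv2) and the standard library are available. Lean on these libraries where they do the work, as an engineer would, in place of code of your own. Each camera call takes 0.05 s, during which the arm holds its last target. There are 200 camera calls.

## Task

Make up the two kits from the stock standing in the middle of the desk. The tray with three pockets gets the largest weight in its larger square pocket, the tape measure in its long middle pocket and the smallest weight in its smallest pocket; the tray with two pockets gets the middle-sized weight in its square pocket and the rubber stamp in its oblong one. Set each thing upright on the floor of its pocket, near the middle, and leave the glue stick and the staple box where they stand.

Things in the scene. Friction and masses are not known exactly. Their poses are not given: they have to be found in the camera images.
- large_weight_centre (a point): Test weight of the usual shape (cylinder with a knob on top), the largest of the three, brass-coloured: 40 mm in diameter, 52 mm tall, about 0.5 kg. Its straight sides reach from the foot to about 32 mm up; grip it there. This point is its centre, half-way up; z is up.
- middle_weight_centre (a point): Test weight of the usual shape (cylinder with a knob on top), the middle-sized one, white: 30 mm in diameter, 40 mm tall, about 0.2 kg. Straight sides up to about 24 mm. This point is its centre, half-way up; z is up.
- small_weight_centre (a point): Test weight of the usual shape (cylinder with a knob on top), the smallest, brass-coloured: 24 mm in diameter, 32 mm tall, about 0.1 kg. Straight sides up to about 19 mm. This point is its centre, half-way up; z is up.
- measure_centre (a point): Yellow steel tape measure standing on edge: 35 mm thick along its x, 70 mm long along its y, 63 mm tall, about 0.17 kg. Its two broad flat sides face along its x; grip it across them. This point is its centre, half-way up; z is up.
- stamp_centre (a point): Wooden rubber stamp standing on its foot: the foot is a block 27 mm along its x, 54 mm along its y, 19 mm tall; above it a round turned handle of at most 26 mm in diameter reaches 70 mm up; about 0.06 kg. It can be gripped by the handle's thick top, 55 to 65 mm above its underside. This point is its centre, half-way up; z is up.
- glue_centre (a point): Green and white glue stick standing upright, 25 mm in diameter, 90 mm tall; in neither kit, stays where it is. This point is its centre, half-way up; z is up.
- staples_centre (a point): Dark red box of staples lying flat, 36 mm along its x, 52 mm along its y, 22 mm tall; in neither kit, stays where it is. This point is its centre, half-way up; z is up.
- tray_three: Fixed flat grey kit tray with aluminium edge, 258 mm in x, 128 in y, 14 high. Three pockets in a row along x: largest weight at x = -80 mm (64 x 64 mm), tape measure at x = +5 mm (60 in x, 94 in y), smallest weight at x = +83 mm (48 x 48). Pockets are centred on y = 0 and 6 mm deep with dark liners, floor 8 mm above the desk. Origin: centre of the underside; z up.
- tray_two: Fixed flat grey kit tray with aluminium edge, 172 mm in x, 128 in y, 14 high. Two pockets along x: middle-sized weight at x = -40 mm (54 x 54 mm), rubber stamp at x = +40.5 mm (52 in x, 78 in y). Pockets are centred on y = 0 and 6 mm deep with dark liners, floor 8 mm above the desk. Origin: centre of the underside; z up.
Not all that is in view belongs to the job. Leave any orange or turquoise look-alike of the part that bears measure_centre alone.

How it is judged:
By the outcome, as a careful person would: the job done as asked, in the order asked, and still so for the second after the job is handed in, with the robot touching nothing.
It also fails if it takes over 131 s, if anything falls off the work surface, if the arm or the gripper's body presses on something with over 40 N, if the wrist force passes 120 N, or if a joint passes its speed limit or range.

## Working session

There is one attempt and no reset: what is moved stays moved. The work goes in short steps, Python scripts to look and compute and a tool call to move; the robot and the scene stay as the last step left them, time stands still between calls to the robot, and variables do not carry over. Pictures are saved under pics/ and viewed, at most 14 in all, crops included, and the job is handed in when it is done.

Besides the shell and the picture viewer there is one more tool, called after "Call:" as name([rows], argument=value, ...), one row to a line, values as JSON. carry_out: Moves the arm, as the interface text tells. Its arguments: {"type":"object","properties":{"moves":{"type":"array","items":{"type":"object","properties":{"tx":{"type":"number","minimum":-1,"maximum":1},"ty":{"type":"number","minimum":-1,"maximum":1},"tz":{"type":"number","minimum":-1,"maximum":1},"twist":{"type":"number","minimum":-1,"maximum":1},"fingers":{"type":"number"}}}}},"required":["moves"]}

```bash
mkdir -p pics && python3 - <<'E'
from cell import ctrl, eyes
import cv2,numpy as np
for n in ["scene","top","wrist"]:
    i=eyes.get_image(n); cv2.imwrite(f"pics/{n}0.png",i["color"]); print(n,{k:v for k,v in i.items() if k!="color"})
print(ctrl.read_state())
E
```

```text
scene {'fovy': 48.69047882655803, 'cx': 316.15254031980515, 'cy': 229.8791365101573, 'world_from_camera': array([[ 6.55379902e-01,  4.36682182e-01, -6.16267683e-01,
        -4.30366950e+01],
       [-7.55264078e-01,  3.71004324e-01, -5.40307287e-01,
        -5.40120992e+02],
       [-7.30459015e-03,  8.19551380e-01,  5.72959143e-01,
         6.56492489e+02],
       [ 0.00000000e+00,  0.00000000e+00,  0.00000000e+00,
         1.00000000e+00]])}
top {'fovy': 53.304055925621746, 'cx': 324.0506563222409, 'cy': 241.02328078923878, 'world_from_camera': array([[-2.31539115e-02,  9.90229365e-01, -1.37512549e-01,
         4.26247319e+02],
       [-9.99713169e-01, -2.37756730e-02, -2.88045963e-03,
         4.97890710e+00],
       [-6.12176910e-03,  1.37406412e-01,  9.90495836e-01,
         1.07249044e+03],
       [ 0.00000000e+00,  0.00000000e+00,  0.00000000e+00,
         1.00000000e+00]])}
wrist {'fovy': 70.61905010919746, 'cx': 319.69033358288385, 'cy': 240.3022916129945, 'world_from_camera': array([[ 3.47187954e-01,  8.88725218e-01,  2.99379376e-01,
         3.02256895e+02],
       [-9.377
[... 227 characters left out ...]
0000000e+00]])}
{'clock': 0.15, 'qpos': array([ 1.15018879,  0.62917358,  0.03846086,  1.51813944, -0.02701025,
        0.9963064 , -0.02002089]), 'qd': array([-0.00018121, -0.00257939, -0.00035442, -0.00360507, -0.00190308,
       -0.00043244, -0.00059908]), 'tau': array([ 3.09261472e-03, -5.63798797e+01,  1.22810237e+00, -1.93649787e+01,
        1.11565899e-02,  7.40161340e-03, -2.62690213e-05]), 'eef_pos': array([ 225.68101068, -609.06712718,  241.57432066]), 'tool_rot': array([-3.14008405e+00,  8.57677499e-06,  3.54770970e-01]), 'force': array([0.74632058, 0.16383797, 0.23698812]), 'torque': array([-0.00053531,  0.02091322, -0.06012602]), 'gripper_force': 0.0, 'width': 85.37257478979858}
```

View pics/top0.png

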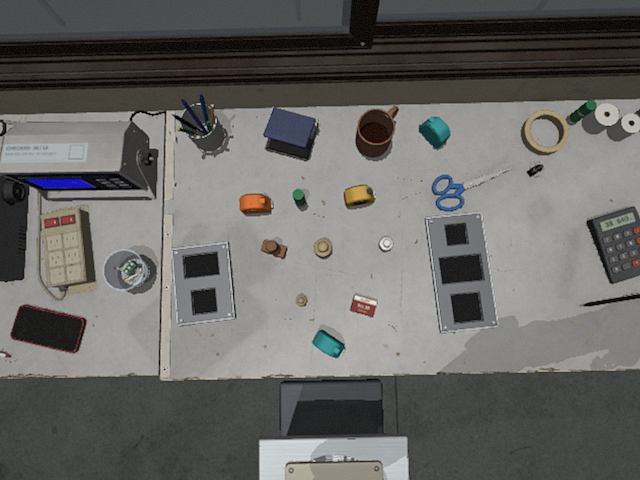

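View pics/scene0.png

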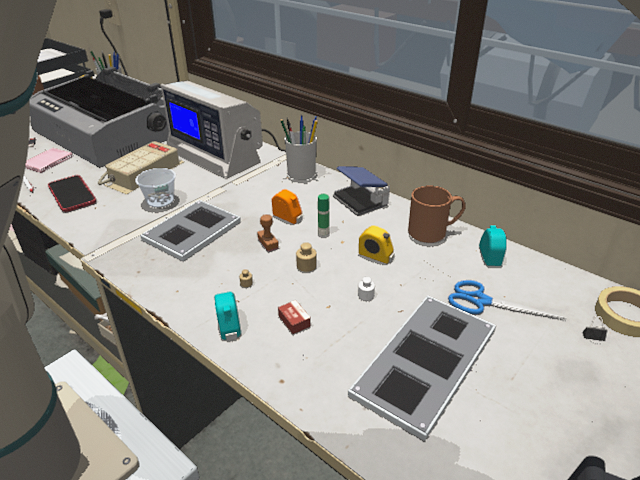

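The top view shows tray_two at (204,284), tray_three at (461,272), the stamp at (272,247) and the large weight at (322,247). The middle weight is at (386,243), the small weight at (301,300), the yellow tape at (358,196), glue at (299,198) and staples at (364,306). The scene view agrees; the orange and turquoise objects are look-alikes.

```bash
cat > h.py <<'E'
import cv2,numpy as np
from cell import ctrl,eyes
def ray(i,u,v):
    f=240/np.tan(np.radians(i["fovy"]/2)); T=i["world_from_camera"]
    d=T[:3,:3]@np.array([(u-i["cx"])/f,-(v-i["cy"])/f,-1.]); return T[:3,3],d
def onz(i,u,v,z):
    o,d=ray(i,u,v); return (o+d*(z-o[2])/d[2])[:2]
def blobs(img,lo,hi,roi=None,amin=20):
    hsv=cv2.cvtColor(img,cv2.COLOR_BGR2HSV); m=cv2.inRange(hsv,np.array(lo),np.array(hi))
    if roi is not None:
        k=np.zeros_like(m); x0,y0,x1,y1=roi; k[y0:y1,x0:x1]=255; m&=k
    m=cv2.morphologyEx(m,cv2.MORPH_CLOSE,np.ones((3,3),np.uint8))
    cs=[c for c in cv2.findContours(m,cv2.RETR_EXTERNAL,cv2.CHAIN_APPROX_NONE)[0] if cv2.contourArea(c)>=amin]
    return sorted(cs,key=cv2.contourArea,reverse=True)
def cen(c):
    M=cv2.moments(c); return M["m10"]/M["m00"],M["m01"]/M["m00"]
def tri(a,b):
    (o1,d1),(o2,d2)=a,b; s=np.linalg.lstsq(np.c_[d1,-d2],o2-o1,rcond=None)[0]
    p,q=o1+d1*s[0],o2+d2*s[1]; return (p+q)/2,np.linalg.norm(p-q)
def yawbox(i,c,z):
    P=np.array([onz(i,*p[0],z) for p in c],np.float32); r=cv2.minAreaRect(P); b=cv2.boxPoints(r)
    e=[b[1]-b[0],b[2]-b[1]]; e=max(e,key=np.linalg.norm)
    return np.round(r[0],1),np.round(sorted(r[1]),1),round(float(np.degrees(np.arctan2(e[1],e[0]))%180),1)
E
cat > m.py <<'E'
from h import *
t=eyes.get_image("top"); s=eyes.get_image("scene"); I,S=t["color"],s["color"]
W=dict(large=((10,60,60),(28,255,255),(308,233,336,262),(293,240,320,275),26),
 small=((10,60,60),(28,255,255),(292,290,310,308),(236,266,256,290),16),
 tape=((20,110,90),(32,255,255),(340,180,380,212),(352,222,400,268),31),
 stamp=((0,60,30),(18,255,255),(256,236,290,262),(254,210,282,254),35),
 middle=((0,0,175),(180,60,255),(376,233,396,253),(355,274,378,303),20))
for n,(lo,hi,r1,r2,h) in W.items():
    a=blobs(I,lo,hi,r1); b=blobs(S,lo,hi,r2)
    if not a: print(n,"none");continue
    c=cen(a[0]); print(n,np.round(c,1),cv2.contourArea(a[0]),"top@mid",np.round(onz(t,*c,h),1),yawbox(t,a[0],h), end=" ")
    if b: d=cen(b[0]); p,e=tri(ray(t,*c),ray(s,*d)); print("tri",np.round(p,1),round(e,1))
    else: print()
for n,r in dict(two=(172,242,236,324),three=(428,214,495,332)).items():
    for c in blobs(I,(0,0,0),(180,255,60),r,100):
        print(n,np.round(cen(c)),yawbox(t,c,9))
E
python3 m.py
```

```text
large [322.4 247.6] 229.5 top@mid [557.1  11.9] (array([557.2,  11.8]), array([37.5, 37.8]), 178.6) tri [557.2  12.4  20.7] 1.4
small [300.7 300.1] 75.0 top@mid [443.3  62.2] (array([443.1,  62.5]), array([21.5, 21.6]), 25.7) tri [443.   62.6  13.6] 0.9
tape [357.1 193.8] 331.5 top@mid [675.2 -68. ] (array([676.1, -71.3]), array([36.2, 63.6]), 97.9) tri [676.  -67.7  24.9] 2.0
stamp [273.6 248.2] 257.5 top@mid [557.1 118.8] (array([558.1, 118.4]), array([28.4, 53.1]), 70.2) tri [557.6 118.3  35.1] 1.5
middle [385.9 243.3] 104.0 top@mid [ 564.  -129.1] (array([ 563.5, -129.3]), array([24.6, 26.8]), 88.6) tri [ 563.5 -128.6   18.7] 2.0
two [201. 265.] (array([527.2, 285.4]), array([49.7, 77. ]), 96.1)
two [204. 301.] (array([446.9, 277.5]), array([52.7, 53. ]), 95.3)
three [461. 269.] (array([ 505.6, -294.8]), array([57.6, 92.8]), 94.3)
three [466. 307.] (array([ 419.7, -301.7]), array([62.2, 62.9]), 94.3)
three [456. 234.] (array([ 583.4, -288.2]), array([46.1, 46.4]), 93.4)
```

Call:
carry_out([
  {"twist": -0.0553, "fingers": 1},
  {"twist": -0.0553, "fingers": 1},
  {"twist": -0.0553, "fingers": 1},
  {"twist": -0.0553, "fingers": 1},
  {"twist": -0.0553, "fingers": 1},
  {"twist": -0.0553, "fingers": 1},
  {"twist": -0.0553, "fingers": 1},
  {"tx": 0.1, "ty": 0.053, "fingers": 1},
  {"tx": 0.17, "ty": 0.09, "fingers": 1},
  {"tx": 0.17, "ty": 0.09, "fingers": 1},
  {"tx": 0.17, "ty": 0.09, "fingers": 1},
  {"tx": 0.17, "ty": 0.09, "fingers": 1},
])

```text
validation failed for argument at $.mo...
```

Call:
carry_out([
  {"tx": 0, "ty": 0, "tz": 0, "twist": -0.0553, "fingers": 1.0},
  {"tx": 0, "ty": 0, "tz": 0, "twist": -0.0553, "fingers": 1.0},
  {"tx": 0, "ty": 0, "tz": 0, "twist": -0.0553, "fingers": 1.0},
  {"tx": 0, "ty": 0, "tz": 0, "twist": -0.0553, "fingers": 1.0},
  {"tx": 0, "ty": 0, "tz": 0, "twist": -0.0553, "fingers": 1.0},
  {"tx": 0, "ty": 0, "tz": 0, "twist": -0.0553, "fingers": 1.0},
  {"tx": 0, "ty": 0, "tz": 0, "twist": -0.0553, "fingers": 1.0},
  {"tx": 0.1, "ty": 0.053, "tz": 0, "twist": 0, "fingers": 1.0},
  {"tx": 0.17, "ty": 0.09, "tz": 0, "twist": 0, "fingers": 1.0},
  {"tx": 0.17, "ty": 0.09, "tz": 0, "twist": 0, "fingers": 1.0},
  {"tx": 0.17, "ty": 0.09, "tz": 0, "twist": 0, "fingers": 1.0},
  {"tx": 0.17, "ty": 0.09, "tz": 0, "twist": 0, "fingers": 1.0},
])

```text
clock: 1.75
eef_pos: [350.4, -373.9, 242.4]
tool_rot: [3.141, 0.0, 1.571]
force: [1.1, -0.1, 0.3]
width: 85.7
gripper_force: 0.0
```

Call:
carry_out([
  {"tx": 0.162, "ty": 0.0865, "tz": 0, "twist": 0, "fingers": 1.0},
  {"tx": 0.162, "ty": 0.0865, "tz": 0, "twist": 0, "fingers": 1.0},
  {"tx": 0.162, "ty": 0.0865, "tz": 0, "twist": 0, "fingers": 1.0},
  {"tx": 0.162, "ty": 0.0865, "tz": 0, "twist": 0, "fingers": 1.0},
  {"tx": 0.162, "ty": 0.0865, "tz": 0, "twist": 0, "fingers": 1.0},
  {"tx": 0.162, "ty": 0.0865, "tz": 0, "twist": 0, "fingers": 1.0},
  {"tx": 0.162, "ty": 0.0865, "tz": 0, "twist": 0, "fingers": 1.0},
  {"tx": 0.158, "ty": 0.0865, "tz": 0, "twist": 0, "fingers": 1.0},
  {"tx": 0, "ty": 0, "tz": 0, "twist": 0, "fingers": 1.0},
])

```text
clock: 2.88
eef_pos: [558.8, 18.0, 242.4]
tool_rot: [3.14, -0.004, 1.579]
force: [-0.3, -0.1, -0.8]
width: 85.7
gripper_force: 0.0
```

```bash
python3 - <<'E'
from h import *
i=eyes.get_image("wrist"); cv2.imwrite("pics/w1.png",i["color"]); print(ctrl.read_state()["eef_pos"])
import pickle; pickle.dump(i,open("w1.pkl","wb"))
E
```

```text
[557.665626    14.49914855 242.15945762]
```

View pics/w1.png

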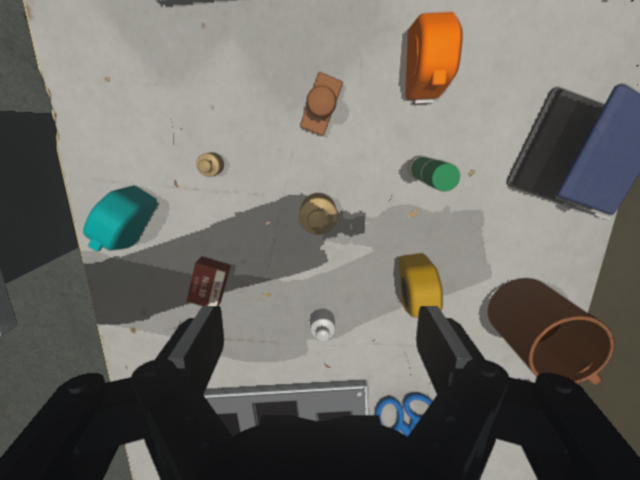

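The wrist view confirms the layout: large weight (319,214), stamp (322,103), tape (420,283), middle weight (322,327), small weight (209,164). I'll cross-check these against the top measurements.

```bash
python3 - <<'E'
from h import *
import pickle; i=pickle.load(open("w1.pkl","rb")); I=i["color"]
W=dict(large=((8,50,20),(32,255,255),(295,190,342,238),26),small=((8,50,40),(32,255,255),(194,148,226,180),16),
 tape=((18,110,60),(34,255,255),(385,245,445,320),45),stamp=((0,60,30),(18,255,255),(292,65,350,140),19),middle=((0,0,150),(180,50,255),(306,305,338,343),22))
for n,(lo,hi,r,h) in W.items():
    a=blobs(I,lo,hi,r)
    if a: c=cen(a[0]);print(n,np.round(c,1),cv2.contourArea(a[0]),np.round(onz(i,*c,h),1),yawbox(i,a[0],h),np.round(cv2.approxPolyDP(a[0],4,True)[:,0]).tolist() if n in("tape","stamp") else "")
E
python3 -c "
import cv2;I=cv2.imread('pics/w1.png');a=cv2.resize(I[240:330,370:460],(400,400),interpolation=2);b=cv2.resize(I[60:150,280:370],(400,400),interpolation=2);cv2.imwrite('pics/w1c.png',cv2.hconcat([a,b]))"
```

```text
large [317.6 213.9] 1171.5 [556.7  12.2] (array([556.6,  12.2]), array([39.3, 42.3]), 90.4) 
small [209.3 164. ] 466.5 [444.2  62. ] (array([444.1,  61.3]), array([23.4, 27.2]), 0.4) 
tape [420.3 282.5] 1784.0 [667.  -57.7] (array([667.9, -61.2]), array([42.7, 73.8]), 99.1) [[422, 254], [399, 258], [409, 295], [408, 307], [402, 294], [402, 301], [413, 316], [421, 306], [441, 308], [436, 269]]
stamp [320.7 103.3] 1499.5 [559.1 121.1] (array([558.3, 120.5]), array([28.4, 53.6]), 69.5) [[319, 72], [300, 125], [322, 135], [342, 82]]
middle [322.4 331.9] 507.0 [ 563.4 -134.7] (array([ 562.3, -133. ]), array([32. , 37.7]), 0.4)
```

View pics/w1c.png

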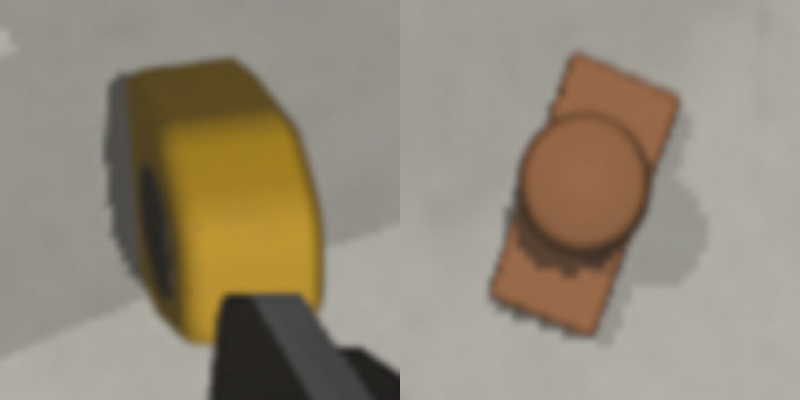

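The crop shows the stamp foot clearly (long axis about 70°); the tape is partly hidden by a finger, so I'll look at it again later. Now descending on the large weight.

Call:
carry_out([
  {"tx": 0, "ty": 0, "tz": 0.18, "twist": 0, "fingers": 1.0},
  {"tx": 0, "ty": 0, "tz": 0.19, "twist": 0, "fingers": 1.0},
  {"tx": 0, "ty": 0, "tz": 0.18, "twist": 0, "fingers": 1.0},
  {"tx": 0, "ty": 0, "tz": 0.1, "twist": 0, "fingers": 1.0},
  {"tx": 0, "ty": 0, "tz": 0.06, "twist": 0, "fingers": 1.0},
  {"tx": 0, "ty": 0, "tz": 0.026, "twist": 0, "fingers": 1.0},
  {"tx": 0, "ty": 0, "tz": 0, "twist": 0, "fingers": 1.0},
  {"tx": 0, "ty": 0, "tz": 0, "twist": 0, "fingers": 0.0},
  {"tx": 0, "ty": 0, "tz": 0, "twist": 0, "fingers": 0.0},
  {"tx": 0, "ty": 0, "tz": 0, "twist": 0, "fingers": 0.0},
  {"tx": 0, "ty": 0, "tz": 0, "twist": 0, "fingers": 0.0},
  {"tx": 0, "ty": 0, "tz": 0, "twist": 0, "fingers": 0.0},
])

```text
clock: 4.42
eef_pos: [557.6, 12.1, 22.6]
tool_rot: [3.141, 0.0, 1.571]
force: [-1.4, -0.5, 7.2]
width: 37.9
gripper_force: 60.1
```

Call:
carry_out([
  {"tx": 0, "ty": 0, "tz": -0.08, "twist": 0, "fingers": 0.0},
  {"tx": 0, "ty": 0, "tz": -0.12, "twist": 0, "fingers": 0.0},
  {"tx": 0, "ty": 0, "tz": -0.12, "twist": 0, "fingers": 0.0},
  {"tx": -0.086, "ty": -0.039, "tz": 0, "twist": 0, "fingers": 0.0},
  {"tx": -0.16, "ty": -0.07, "tz": 0, "twist": 0, "fingers": 0.0},
  {"tx": -0.16, "ty": -0.07, "tz": 0, "twist": 0, "fingers": 0.0},
  {"tx": -0.16, "ty": -0.07, "tz": 0, "twist": 0, "fingers": 0.0},
  {"tx": -0.16, "ty": -0.07, "tz": 0, "twist": 0, "fingers": 0.0},
  {"tx": -0.16, "ty": -0.07, "tz": 0, "twist": 0, "fingers": 0.0},
  {"tx": -0.1, "ty": -0.045, "tz": 0, "twist": 0, "fingers": 0.0},
  {"tx": -0.06, "ty": -0.025, "tz": 0, "twist": 0, "fingers": 0.0},
  {"tx": 0, "ty": 0, "tz": 0, "twist": 0, "fingers": 0.0},
])

```text
clock: 5.92
eef_pos: [417.7, -303.3, 117.0]
tool_rot: [-3.14, 0.0, 1.567]
force: [0.2, 0.0, -6.2]
width: 38.1
gripper_force: 62.7
```

```bash
python3 - <<'E'
from h import *
i=eyes.get_image("wrist"); cv2.imwrite("pics/w2.png",i["color"]); s=ctrl.read_state();print(s["eef_pos"],s["width"])
for c in blobs(i["color"],(0,0,0),(180,255,45),(150,0,500,330),1500): print(np.round(cen(c)),cv2.contourArea(c),yawbox(i,c,9))
E
```

```text
[ 418.78651576 -301.66802392  117.07302256] 37.77664829376415
[319. 244.] 3115.5 (array([ 420.4, -305.3]), array([46.5, 61.5]), 1.7)
```

View pics/w2.png

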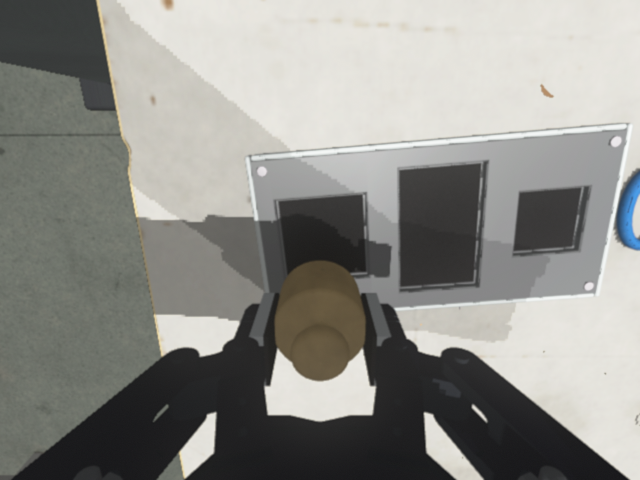

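The large weight hangs upright at (320,320) over its pocket at (321,235). Lowering.

Call:
carry_out([
  {"tx": 0, "ty": 0.003, "tz": 0.08, "twist": 0, "fingers": 0.0},
  {"tx": 0, "ty": 0, "tz": 0.1, "twist": 0, "fingers": 0.0},
  {"tx": 0, "ty": 0, "tz": 0.06, "twist": 0, "fingers": 0.0},
  {"tx": 0, "ty": 0, "tz": 0.03, "twist": 0, "fingers": 0.0},
  {"tx": 0, "ty": 0, "tz": 0.015, "twist": 0, "fingers": 0.0},
  {"tx": 0, "ty": 0, "tz": 0.006, "twist": 0, "fingers": 0.0},
  {"tx": 0, "ty": 0, "tz": 0, "twist": 0, "fingers": 0.0},
  {"tx": 0, "ty": 0, "tz": 0, "twist": 0, "fingers": 0.0},
])

```text
clock: 6.98
eef_pos: [420.8, -302.0, 30.7]
tool_rot: [3.141, 0.001, 1.571]
force: [-0.4, 0.5, -5.6]
width: 37.9
gripper_force: 62.7
```

Call:
carry_out([
  {"tx": 0, "ty": 0, "tz": 0.004, "twist": 0, "fingers": 0.0},
  {"tx": 0, "ty": 0, "tz": 0.0, "twist": 0, "fingers": 0.0},
  {"tx": 0, "ty": 0, "tz": 0, "twist": 0, "fingers": 0.7},
  {"tx": 0, "ty": 0, "tz": 0, "twist": 0, "fingers": 0.7},
  {"tx": 0, "ty": 0, "tz": 0, "twist": 0, "fingers": 0.7},
  {"tx": 0, "ty": 0, "tz": 0, "twist": 0, "fingers": 0.7},
  {"tx": 0, "ty": 0, "tz": -0.1, "twist": 0, "fingers": 0.7},
  {"tx": 0, "ty": 0, "tz": -0.18, "twist": 0, "fingers": 0.7},
  {"tx": 0, "ty": 0, "tz": -0.18, "twist": 0, "fingers": 1.0},
  {"tx": 0.15, "ty": 0.15, "tz": 0, "twist": 0, "fingers": 1.0},
  {"tx": 0.15, "ty": 0.15, "tz": 0, "twist": 0, "fingers": 1.0},
  {"tx": 0.14, "ty": 0.14, "tz": 0, "twist": 0, "fingers": 1.0},
])

```text
clock: 8.48
eef_pos: [552.1, -170.1, 167.3]
tool_rot: [3.141, 0.0, 1.57]
force: [0.5, -0.8, -0.4]
width: 85.0
gripper_force: 0.0
```

Call:
carry_out([
  {"tx": 0.05, "ty": 0.1, "tz": -0.04, "twist": 0, "fingers": 1.0},
  {"tx": 0.05, "ty": 0.15, "tz": -0.06, "twist": 0, "fingers": 1.0},
  {"tx": 0.05, "ty": 0.1, "tz": -0.06, "twist": 0, "fingers": 1.0},
  {"tx": 0.05, "ty": 0.05, "tz": 0, "twist": 0, "fingers": 1.0},
  {"tx": 0, "ty": 0, "tz": 0, "twist": 0, "fingers": 1.0},
  {"tx": 0, "ty": 0, "tz": 0, "twist": 0, "fingers": 1.0},
])

```text
clock: 9.22
eef_pos: [669.6, -112.4, 214.3]
tool_rot: [-3.139, 0.001, 1.57]
force: [0.7, 0.1, 0.1]
width: 84.9
gripper_force: 0.0
```

```bash
python3 - <<'E'
from h import *
i=eyes.get_image("wrist"); s=ctrl.read_state();print(s["eef_pos"],s["tool_rot"])
import pickle; pickle.dump(i,open("w3.pkl","wb"))
a=i["color"]
t=eyes.get_image("top")["color"][200:345,410:510]
b=np.zeros((480,790,3),np.uint8); b[:,:460]=a[:,90:550]; b[:,460:]=cv2.resize(t,(330,480)); cv2.imwrite("pics/w3.png",b)
E
```

```text
[ 669.63955905 -112.76648262  214.49116512] [-3.13973850e+00  1.06389774e-03  1.56961175e+00]
```

View pics/w3.png

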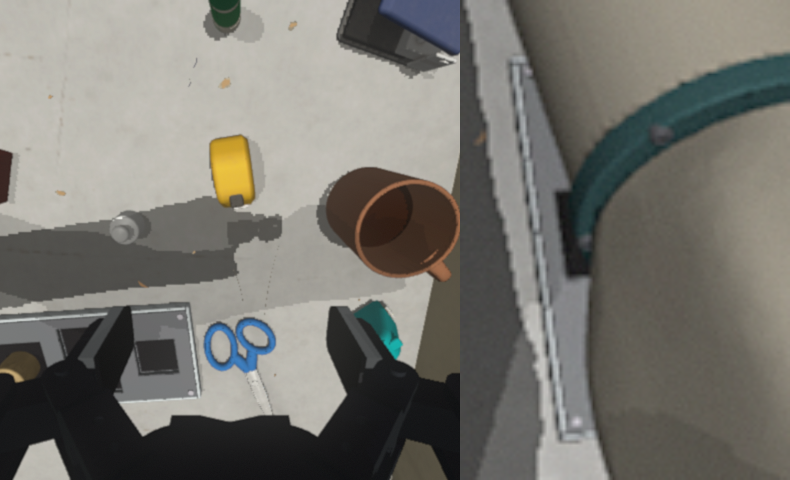

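The tape is unobstructed at (322,170), lying almost straight along the image column, and the large weight stands in its pocket at (110,370).

```bash
python3 - <<'E'
from h import *
import pickle; i=pickle.load(open("w3.pkl","rb"))
c=blobs(i["color"],(15,90,60),(35,255,255),(285,110,365,215))[0]
for z in (0,31,55,63): print(z,np.round(onz(i,*cen(c),z),1),yawbox(i,c,z))
x,y,w,h=cv2.boundingRect(c); P=c[:,0]
for r in range(y+6,y+h-4,8): q=P[P[:,1]==r][:,0]; print(r,q.min(),q.max(),np.round(onz(i,q.min(),r,50),1),np.round(onz(i,q.max(),r,50),1))
E
```

```text
0 [670.8 -72.2] (array([670.8, -75.2]), array([40.5, 68.8]), 98.8)
31 [670.7 -68.6] (array([670.7, -71.3]), array([36.9, 62.6]), 98.8)
55 [670.6 -65.7] (array([670.6, -68.2]), array([34. , 57.8]), 98.8)
63 [670.6 -64.8] (array([670.6, -67.2]), array([33.1, 56.3]), 98.8)
141 301 337 [653.3 -43.2] [683.5 -43.2]
149 300 338 [652.3 -49.7] [684.4 -49.7]
157 300 339 [652.2 -56.3] [685.4 -56.3]
165 301 341 [652.9 -63. ] [687.2 -63. ]
173 302 342 [653.7 -69.7] [688.2 -69.8]
181 304 343 [655.3 -76.6] [689.2 -76.6]
189 305 344 [656.1 -83.6] [690.3 -83.6]
197 307 344 [657.7 -90.7] [690.4 -90.7]
```

Call:
carry_out([
  {"tx": 0.0688, "ty": 0.003, "tz": 0, "twist": 0, "fingers": 1.0},
  {"tx": 0.0688, "ty": 0.003, "tz": 0, "twist": 0, "fingers": 1.0},
  {"tx": 0, "ty": 0, "tz": 0.1, "twist": -0.049, "fingers": 1.0},
  {"tx": 0, "ty": 0, "tz": 0.15, "twist": 0, "fingers": 1.0},
  {"tx": 0, "ty": 0, "tz": 0.15, "twist": 0, "fingers": 1.0},
  {"tx": 0, "ty": 0, "tz": 0.12, "twist": 0, "fingers": 1.0},
  {"tx": 0, "ty": 0, "tz": 0.06, "twist": 0, "fingers": 1.0},
  {"tx": 0, "ty": 0, "tz": 0.035, "twist": 0, "fingers": 1.0},
  {"tx": 0, "ty": 0, "tz": 0, "twist": 0, "fingers": 1.0},
  {"tx": 0, "ty": 0, "tz": 0, "twist": 0, "fingers": 0.0},
  {"tx": 0, "ty": 0, "tz": 0, "twist": 0, "fingers": 0.0},
  {"tx": 0, "ty": 0, "tz": 0, "twist": 0, "fingers": 0.0},
])

```text
clock: 10.82
eef_pos: [673.1, -70.1, 31.4]
tool_rot: [3.14, 0.0, 1.725]
force: [-2.1, 0.2, 7.1]
width: 33.5
gripper_force: 59.2
```

Call:
carry_out([
  {"tx": 0, "ty": 0, "tz": 0, "twist": 0, "fingers": 0.0},
  {"tx": 0, "ty": 0, "tz": 0, "twist": 0, "fingers": 0.0},
])

```text
clock: 11.08
eef_pos: [673.2, -70.1, 31.4]
tool_rot: [3.14, 0.0, 1.725]
force: [-1.1, -0.5, 5.3]
width: 33.1
gripper_force: 60.1
```

Call:
carry_out([
  {"tx": 0, "ty": 0, "tz": -0.08, "twist": 0, "fingers": 0.0},
  {"tx": 0, "ty": 0, "tz": -0.12, "twist": 0, "fingers": 0.0},
  {"tx": 0, "ty": 0, "tz": -0.1, "twist": 0.024, "fingers": 0.0},
  {"tx": -0.08, "ty": -0.07, "tz": 0, "twist": 0, "fingers": 0.0},
  {"tx": -0.13, "ty": -0.115, "tz": 0, "twist": 0, "fingers": 0.0},
  {"tx": -0.13, "ty": -0.115, "tz": 0, "twist": 0, "fingers": 0.0},
  {"tx": -0.13, "ty": -0.115, "tz": 0, "twist": 0, "fingers": 0.0},
  {"tx": -0.13, "ty": -0.115, "tz": 0, "twist": 0, "fingers": 0.0},
  {"tx": -0.07, "ty": -0.06, "tz": 0, "twist": 0, "fingers": 0.0},
  {"tx": -0.033, "ty": -0.026, "tz": 0, "twist": 0, "fingers": 0.0},
  {"tx": 0, "ty": 0, "tz": 0, "twist": 0, "fingers": 0.0},
  {"tx": 0, "ty": 0, "tz": 0, "twist": 0, "fingers": 0.0},
])

```text
clock: 12.58
eef_pos: [506.4, -292.9, 120.6]
tool_rot: [3.14, -0.001, 1.652]
force: [0.3, 0.2, -1.4]
width: 33.5
gripper_force: 59.9
```

```bash
python3 - <<'E'
from h import *
i=eyes.get_image("wrist"); cv2.imwrite("pics/w4.png",i["color"]); s=ctrl.read_state();print(s["eef_pos"],s["tool_rot"],s["width"])
E
```

```text
[ 506.39335608 -292.86659996  120.59972942] [ 3.14039323e+00 -9.64600115e-04  1.65212005e+00] 33.402234731686214
```

View pics/w4.png

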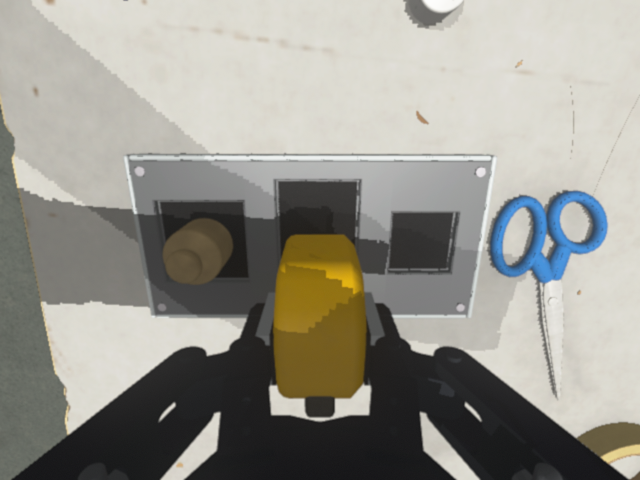

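The tape hangs upright at (320,315), square to its pocket. The large weight stands in its pocket, at (200,250). Checking the tape's fore-aft offset in the jaws.

```bash
python3 - <<'E'
from h import *
i=eyes.get_image("wrist"); p=ctrl.read_state()["eef_pos"]
for v,z in ((235,120.6),(235,105),(235,135),(272,152),(398,152),(398,140),(413,120)): print(v,z,np.round(onz(i,320,v,z)-p[:2],1))
P=cen(blobs(i["color"],(15,90,50),(35,255,255),(265,225,375,405))[0]);print(P)
s=eyes.get_image("scene"); c=blobs(s["color"],(18,90,60),(35,255,255),None,100)
for k in c[:3]: print(cen(k),cv2.contourArea(k),np.round(onz(s,*cen(k),120.6),1))
E
```

```text
235 120.6 [-3.3 39. ]
235 105 [-2.9 34.1]
235 135 [-3.7 43.6]
272 152 [-3.2 36.5]
398 152 [  0.9 -14.1]
398 140 [  1.9 -25.4]
413 120 [  4.2 -53.6]
(319.0730056464456, 317.67933497418073)
(440.7410697760503, 311.34036646307607) 900.5 [ 494.8 -306.1]
(402.1063131313131, 384.5037878787879) 660.0 [ 349.2 -335.9]
(613.2483870967742, 319.86129032258066) 465.0 [ 637.4 -499.5]
```

Call:
carry_out([
  {"tx": -0.01, "ty": -0.003, "tz": 0.06, "twist": 0, "fingers": 0.0},
  {"tx": 0, "ty": 0, "tz": 0.1, "twist": 0, "fingers": 0.0},
  {"tx": 0, "ty": 0, "tz": 0.06, "twist": 0, "fingers": 0.0},
  {"tx": 0, "ty": 0, "tz": 0.03, "twist": 0, "fingers": 0.0},
  {"tx": 0, "ty": 0, "tz": 0.015, "twist": 0, "fingers": 0.0},
  {"tx": 0, "ty": 0, "tz": 0.008, "twist": 0, "fingers": 0.0},
  {"tx": 0, "ty": 0, "tz": 0, "twist": 0, "fingers": 0.0},
  {"tx": 0, "ty": 0, "tz": 0, "twist": 0, "fingers": 0.0},
])

```text
clock: 13.72
eef_pos: [505.0, -298.0, 39.4]
tool_rot: [3.14, 0.001, 1.649]
force: [-0.4, 1.1, 1.6]
width: 32.9
gripper_force: 60.0
```

Call:
carry_out([
  {"tx": 0, "ty": 0, "tz": 0, "twist": 0, "fingers": 0.65},
  {"tx": 0, "ty": 0, "tz": 0, "twist": 0, "fingers": 0.65},
  {"tx": 0, "ty": 0, "tz": 0, "twist": 0, "fingers": 0.65},
  {"tx": 0, "ty": 0, "tz": -0.08, "twist": 0, "fingers": 0.65},
  {"tx": 0, "ty": 0, "tz": -0.18, "twist": 0, "fingers": 0.65},
  {"tx": 0, "ty": 0, "tz": -0.18, "twist": 0, "fingers": 0.65},
  {"tx": 0.1, "ty": -0.01, "tz": 0, "twist": 0, "fingers": 1.0},
  {"tx": 0.15, "ty": -0.014, "tz": 0, "twist": 0, "fingers": 1.0},
  {"tx": 0.15, "ty": -0.014, "tz": 0, "twist": 0, "fingers": 1.0},
  {"tx": 0.15, "ty": -0.014, "tz": 0, "twist": 0, "fingers": 1.0},
  {"tx": 0.15, "ty": -0.014, "tz": 0, "twist": 0, "fingers": 1.0},
  {"tx": 0.15, "ty": -0.014, "tz": 0, "twist": 0, "fingers": 1.0},
])

```text
clock: 15.22
eef_pos: [460.1, -44.1, 170.8]
tool_rot: [3.141, -0.0, 1.649]
force: [0.8, -0.2, -0.6]
width: 85.5
gripper_force: 0.0
```

Call:
carry_out([
  {"tx": 0.15, "ty": -0.014, "tz": 0, "twist": 0, "fingers": 1.0},
  {"tx": 0.13, "ty": -0.01, "tz": 0, "twist": 0, "fingers": 1.0},
  {"tx": 0.08, "ty": -0.006, "tz": 0, "twist": 0, "fingers": 1.0},
  {"tx": 0, "ty": 0, "tz": 0, "twist": 0, "fingers": 1.0},
  {"tx": 0, "ty": 0, "tz": 0, "twist": 0, "fingers": 1.0},
])

```text
clock: 15.85
eef_pos: [443.0, 60.5, 170.6]
tool_rot: [-3.141, 0.001, 1.649]
force: [-0.6, -0.6, 0.6]
width: 85.6
gripper_force: 0.0
```

```bash
python3 - <<'E'
from h import *
i=eyes.get_image("wrist"); cv2.imwrite("pics/w5.png",i["color"]); s=ctrl.read_state();print(s["eef_pos"],s["tool_rot"],s["width"])
for c in blobs(i["color"],(8,50,40),(32,255,255),(200,100,440,340),300)[:3]: print(np.round(cen(c)),cv2.contourArea(c),np.round(onz(i,*cen(c),16),1),yawbox(i,c,16))
E
```

```text
[443.06494832  60.12254265 170.52580667] [-3.14133418e+00  7.85481229e-04  1.64766788e+00] 85.47627835909053
[321. 221.] 609.0 [443.4  62.8] (array([444. ,  62.4]), array([23.7, 26.3]), 93.8)
```

Call:
carry_out([
  {"tx": 0.007, "ty": 0, "tz": 0.13, "twist": 0, "fingers": 1.0},
  {"tx": 0, "ty": 0, "tz": 0.16, "twist": 0, "fingers": 1.0},
  {"tx": 0, "ty": 0, "tz": 0.12, "twist": 0, "fingers": 1.0},
  {"tx": 0, "ty": 0, "tz": 0.06, "twist": 0, "fingers": 1.0},
  {"tx": 0, "ty": 0, "tz": 0.035, "twist": 0, "fingers": 1.0},
  {"tx": 0, "ty": 0, "tz": 0, "twist": 0, "fingers": 1.0},
  {"tx": 0, "ty": 0, "tz": 0, "twist": 0, "fingers": 0.0},
  {"tx": 0, "ty": 0, "tz": 0, "twist": 0, "fingers": 0.0},
  {"tx": 0, "ty": 0, "tz": 0, "twist": 0, "fingers": 0.0},
  {"tx": 0, "ty": 0, "tz": 0, "twist": 0, "fingers": 0.0},
  {"tx": 0, "ty": 0, "tz": 0, "twist": 0, "fingers": 0.0},
])

```text
clock: 17.27
eef_pos: [443.1, 63.6, 19.8]
tool_rot: [3.14, 0.0, 1.65]
force: [-0.8, 0.3, 6.9]
width: 20.9
gripper_force: 58.5
```

Call:
carry_out([
  {"tx": 0, "ty": 0, "tz": -0.08, "twist": 0, "fingers": 0.0},
  {"tx": 0, "ty": 0, "tz": -0.13, "twist": 0, "fingers": 0.0},
  {"tx": 0, "ty": 0, "tz": -0.12, "twist": 0, "fingers": 0.0},
  {"tx": -0.09, "ty": 0.028, "tz": 0, "twist": 0, "fingers": 0.0},
  {"tx": -0.152, "ty": 0.047, "tz": 0, "twist": 0, "fingers": 0.0},
  {"tx": -0.16, "ty": 0.05, "tz": 0, "twist": 0, "fingers": 0.0},
  {"tx": -0.16, "ty": 0.05, "tz": 0, "twist": 0, "fingers": 0.0},
  {"tx": -0.16, "ty": 0.05, "tz": 0, "twist": 0, "fingers": 0.0},
  {"tx": -0.16, "ty": 0.05, "tz": 0, "twist": 0, "fingers": 0.0},
  {"tx": -0.16, "ty": 0.05, "tz": 0, "twist": 0, "fingers": 0.0},
  {"tx": -0.1, "ty": 0.03, "tz": 0, "twist": 0, "fingers": 0.0},
  {"tx": -0.06, "ty": 0.019, "tz": 0, "twist": 0, "fingers": 0.0},
])

```text
clock: 18.77
eef_pos: [582.5, -289.5, 117.6]
tool_rot: [-3.141, 0.0, 1.647]
force: [-0.2, 0.4, -1.3]
width: 20.9
gripper_force: 59.3
```

Call:
carry_out([
  {"tx": 0, "ty": 0, "tz": 0, "twist": 0, "fingers": 0.0},
  {"tx": 0, "ty": 0, "tz": 0, "twist": 0, "fingers": 0.0},
])

```text
clock: 19.02
eef_pos: [582.5, -285.5, 118.0]
tool_rot: [-3.141, -0.001, 1.651]
force: [-0.1, 0.9, -1.0]
width: 20.8
gripper_force: 59.3
```

```bash
python3 - <<'E'
from h import *
i=eyes.get_image("wrist"); cv2.imwrite("pics/w6.png",i["color"]); s=ctrl.read_state();print(s["eef_pos"],s["tool_rot"],s["width"])
E
```

```text
[ 582.59962674 -285.37297269  118.10241842] [-3.14096595e+00 -1.09303067e-03  1.65136567e+00] 20.453100200693605
```

View pics/w6.png

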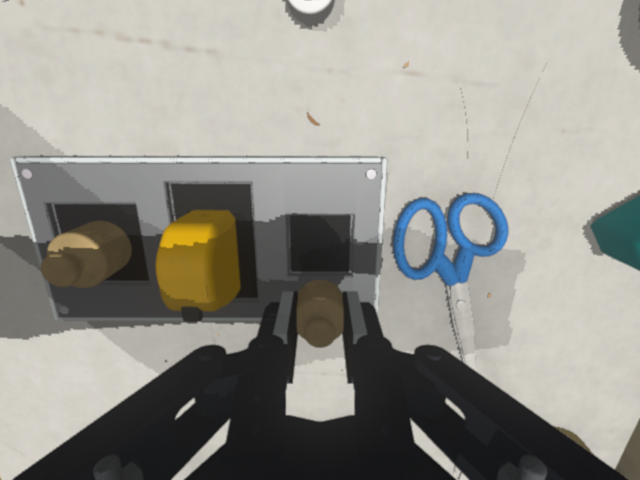

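The small weight is held upright at (320,312) over its pocket (321,243). The tape at (200,262) stands upright in its own pocket.

Call:
carry_out([
  {"tx": -0.005, "ty": 0.003, "tz": 0.08, "twist": 0, "fingers": 0.0},
  {"tx": 0, "ty": 0, "tz": 0.1, "twist": 0, "fingers": 0.0},
  {"tx": 0, "ty": 0, "tz": 0.06, "twist": 0, "fingers": 0.0},
  {"tx": 0, "ty": 0, "tz": 0.03, "twist": 0, "fingers": 0.0},
  {"tx": 0, "ty": 0, "tz": 0.02, "twist": 0, "fingers": 0.0},
  {"tx": 0, "ty": 0, "tz": 0.011, "twist": 0, "fingers": 0.0},
  {"tx": 0, "ty": 0, "tz": 0, "twist": 0, "fingers": 0.0},
  {"tx": 0, "ty": 0, "tz": 0, "twist": 0, "fingers": 0.0},
])

```text
clock: 20.08
eef_pos: [584.3, -288.7, 28.4]
tool_rot: [3.141, 0.0, 1.649]
force: [-0.6, 0.4, -1.3]
width: 20.5
gripper_force: 59.3
```

Call:
carry_out([
  {"tx": 0, "ty": 0, "tz": 0.003, "twist": 0, "fingers": 0.0},
  {"tx": 0, "ty": 0, "tz": 0, "twist": 0, "fingers": 0.0},
  {"tx": 0, "ty": 0, "tz": 0, "twist": 0, "fingers": 0.5},
  {"tx": 0, "ty": 0, "tz": 0, "twist": 0, "fingers": 0.5},
  {"tx": 0, "ty": 0, "tz": 0, "twist": 0, "fingers": 0.5},
  {"tx": 0, "ty": 0, "tz": -0.1, "twist": 0, "fingers": 0.5},
  {"tx": 0, "ty": 0, "tz": -0.18, "twist": 0, "fingers": 0.5},
  {"tx": 0, "ty": 0, "tz": -0.18, "twist": 0, "fingers": 0.5},
  {"tx": 0.15, "ty": -0.008, "tz": 0, "twist": 0, "fingers": 1.0},
  {"tx": 0.16, "ty": -0.008, "tz": 0, "twist": 0, "fingers": 1.0},
  {"tx": 0.15, "ty": -0.008, "tz": 0, "twist": 0, "fingers": 1.0},
  {"tx": 0.075, "ty": -0.003, "tz": 0, "twist": 0, "fingers": 1.0},
])

```text
clock: 21.58
eef_pos: [562.9, -125.9, 165.3]
tool_rot: [3.141, -0.001, 1.653]
force: [0.9, -0.7, -0.9]
width: 85.6
gripper_force: 0.0
```

Call:
carry_out([
  {"tx": 0, "ty": 0, "tz": 0, "twist": 0, "fingers": 1.0},
  {"tx": 0, "ty": 0, "tz": 0, "twist": 0, "fingers": 1.0},
])

```text
clock: 21.82
eef_pos: [563.4, -130.9, 164.7]
tool_rot: [-3.141, 0.001, 1.648]
force: [-0.7, -0.5, 0.9]
width: 85.2
gripper_force: 0.0
```

```bash
python3 - <<'E'
from h import *
i=eyes.get_image("wrist"); cv2.imwrite("pics/w7.png",i["color"]); s=ctrl.read_state();print(s["eef_pos"],s["tool_rot"],s["width"])
for lo in (110,140,170,200):
  for c in blobs(i["color"],(0,0,lo),(180,45,255),(270,150,370,290),300)[:3]: print(lo,np.round(cen(c)),cv2.contourArea(c),np.round(onz(i,*cen(c),20),1),yawbox(i,c,20))
E
```

```text
[ 563.34926946 -131.19074278  164.66896346] [-3.14132512e+00  1.00885969e-03  1.64698866e+00] 85.50937728031683
110 [323. 186.] 6782.0 [563.  -96.2] (array([ 561.2, -105.7]), array([75.9, 83.1]), 4.4)
110 [349. 271.] 1453.5 [ 592.3 -169.5] (array([ 589.2, -168.3]), array([38.5, 42.5]), 4.4)
140 [323. 181.] 6032.5 [562.9 -92.4] (array([560.6, -98.6]), array([61.6, 83. ]), 4.4)
140 [350. 271.] 1373.0 [ 593.  -169.6] (array([ 589.2, -168.3]), array([38.5, 42.5]), 4.4)
170 [323. 179.] 5629.0 [562.7 -90.5] (array([560.6, -98.2]), array([60.7, 82.9]), 4.4)
170 [344. 275.] 434.5 [ 587.7 -174.3] (array([ 588.2, -177.8]), array([27.9, 29.9]), 170.2)
```

View pics/w7.png

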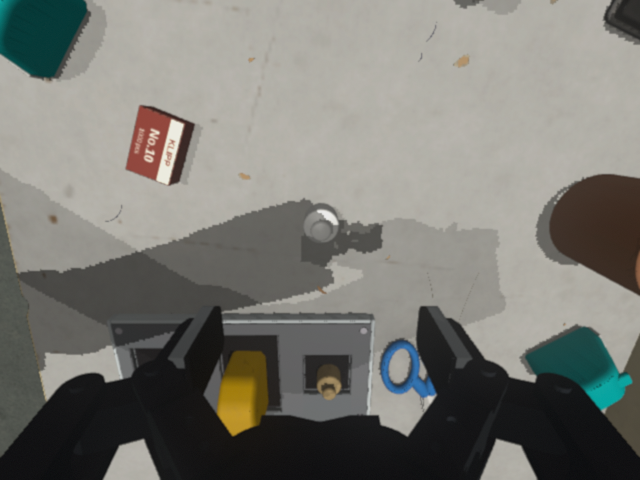

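The middle weight is at (321,223), which works out to about (563,-128.5), matching the first measurement. The small weight stands in its pocket at (328,378).

Call:
carry_out([
  {"tx": 0.008, "ty": 0, "tz": 0.12, "twist": 0, "fingers": 1.0},
  {"tx": 0, "ty": 0, "tz": 0.16, "twist": 0, "fingers": 1.0},
  {"tx": 0, "ty": 0, "tz": 0.11, "twist": 0, "fingers": 1.0},
  {"tx": 0, "ty": 0, "tz": 0.06, "twist": 0, "fingers": 1.0},
  {"tx": 0, "ty": 0, "tz": 0.032, "twist": 0, "fingers": 1.0},
  {"tx": 0, "ty": 0, "tz": 0, "twist": 0, "fingers": 1.0},
  {"tx": 0, "ty": 0, "tz": 0, "twist": 0, "fingers": 0.0},
  {"tx": 0, "ty": 0, "tz": 0, "twist": 0, "fingers": 0.0},
  {"tx": 0, "ty": 0, "tz": 0, "twist": 0, "fingers": 0.0},
  {"tx": 0, "ty": 0, "tz": 0, "twist": 0, "fingers": 0.0},
  {"tx": 0, "ty": 0, "tz": 0, "twist": 0, "fingers": 0.0},
])

```text
clock: 23.25
eef_pos: [563.5, -126.9, 21.2]
tool_rot: [3.141, 0.001, 1.649]
force: [-0.9, 0.8, 5.0]
width: 27.5
gripper_force: 59.0
```

Call:
carry_out([
  {"tx": 0, "ty": 0, "tz": -0.08, "twist": 0, "fingers": 0.0},
  {"tx": 0, "ty": 0, "tz": -0.14, "twist": 0, "fingers": 0.0},
  {"tx": 0, "ty": 0, "tz": -0.12, "twist": 0, "fingers": 0.0},
  {"tx": 0.109, "ty": -0.021, "tz": 0, "twist": 0, "fingers": 0.0},
  {"tx": 0.16, "ty": -0.033, "tz": 0, "twist": 0, "fingers": 0.0},
  {"tx": 0.16, "ty": -0.033, "tz": 0, "twist": 0, "fingers": 0.0},
  {"tx": 0.16, "ty": -0.033, "tz": 0, "twist": 0, "fingers": 0.0},
  {"tx": 0.16, "ty": -0.033, "tz": 0, "twist": 0, "fingers": 0.0},
  {"tx": 0.16, "ty": -0.033, "tz": 0, "twist": 0, "fingers": 0.0},
  {"tx": 0.16, "ty": -0.033, "tz": 0, "twist": 0, "fingers": 0.0},
  {"tx": 0.16, "ty": -0.033, "tz": 0, "twist": 0, "fingers": 0.0},
  {"tx": 0.1, "ty": -0.019, "tz": 0, "twist": 0, "fingers": 0.0},
])

```text
clock: 24.75
eef_pos: [449.4, 267.2, 122.5]
tool_rot: [3.142, -0.001, 1.653]
force: [-0.3, 0.2, -1.3]
width: 27.1
gripper_force: 59.7
```

Call:
carry_out([
  {"tx": 0.05, "ty": -0.01, "tz": 0, "twist": 0, "fingers": 0.0},
  {"tx": 0, "ty": 0, "tz": 0, "twist": 0, "fingers": 0.0},
  {"tx": 0, "ty": 0, "tz": 0, "twist": 0, "fingers": 0.0},
  {"tx": 0, "ty": 0, "tz": 0, "twist": 0, "fingers": 0.0},
])

```text
clock: 25.25
eef_pos: [447.2, 277.2, 122.2]
tool_rot: [-3.141, 0.001, 1.647]
force: [-0.1, -0.9, -1.6]
width: 27.6
gripper_force: 59.7
```

```bash
python3 - <<'E'
from h import *
i=eyes.get_image("wrist"); cv2.imwrite("pics/w8.png",i["color"]); s=ctrl.read_state();print(s["eef_pos"],s["tool_rot"],s["width"])
E
```

```text
[447.13962718 277.50182469 122.2117441 ] [-3.14147519e+00  9.09732274e-04  1.64715486e+00] 27.555267745968102
```

View pics/w8.png

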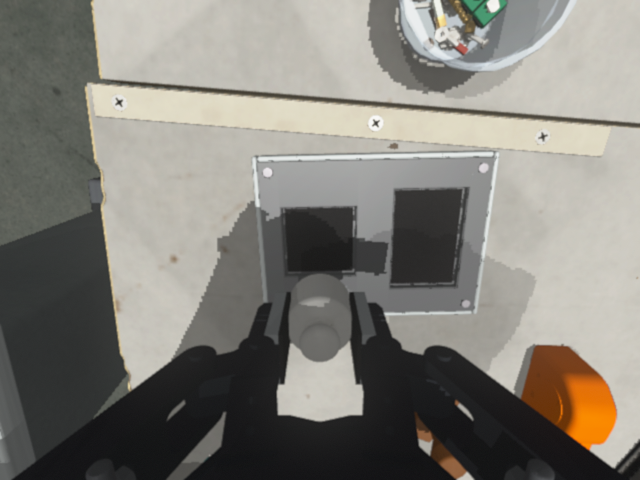

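The middle weight is upright at (320,315) over its pocket (320,240).

Call:
carry_out([
  {"tx": 0.004, "ty": 0, "tz": 0.08, "twist": 0, "fingers": 0.0},
  {"tx": 0, "ty": 0, "tz": 0.1, "twist": 0, "fingers": 0.0},
  {"tx": 0, "ty": 0, "tz": 0.07, "twist": 0, "fingers": 0.0},
  {"tx": 0, "ty": 0, "tz": 0.03, "twist": 0, "fingers": 0.0},
  {"tx": 0, "ty": 0, "tz": 0.02, "twist": 0, "fingers": 0.0},
  {"tx": 0, "ty": 0, "tz": 0.012, "twist": 0, "fingers": 0.0},
  {"tx": 0, "ty": 0, "tz": 0, "twist": 0, "fingers": 0.0},
  {"tx": 0, "ty": 0, "tz": 0, "twist": 0, "fingers": 0.0},
])

```text
clock: 26.3
eef_pos: [446.9, 280.4, 29.2]
tool_rot: [3.141, -0.001, 1.649]
force: [-0.7, 0.1, 1.0]
width: 26.9
gripper_force: 59.9
```

Call:
carry_out([
  {"tx": 0, "ty": 0, "tz": 0, "twist": 0, "fingers": 0.55},
  {"tx": 0, "ty": 0, "tz": 0, "twist": 0, "fingers": 0.55},
  {"tx": 0, "ty": 0, "tz": 0, "twist": 0, "fingers": 0.55},
  {"tx": 0, "ty": 0, "tz": -0.1, "twist": 0, "fingers": 0.55},
  {"tx": 0, "ty": 0, "tz": -0.19, "twist": 0, "fingers": 0.65},
  {"tx": 0, "ty": 0, "tz": -0.2, "twist": 0, "fingers": 0.65},
  {"tx": -0.1, "ty": 0.058, "tz": 0, "twist": 0, "fingers": 0.65},
  {"tx": -0.14, "ty": 0.081, "tz": 0, "twist": 0, "fingers": 0.65},
  {"tx": -0.14, "ty": 0.081, "tz": 0, "twist": 0, "fingers": 0.65},
  {"tx": -0.12, "ty": 0.07, "tz": 0, "twist": 0, "fingers": 0.65},
  {"tx": -0.064, "ty": 0.037, "tz": 0, "twist": 0, "fingers": 0.65},
  {"tx": 0, "ty": 0, "tz": 0, "twist": 0, "fingers": 0.65},
])

```text
clock: 27.8
eef_pos: [558.2, 117.2, 175.3]
tool_rot: [-3.141, 0.001, 1.645]
force: [0.1, 0.6, -0.3]
width: 55.4
gripper_force: 0.0
```

Call:
carry_out([
  {"tx": 0, "ty": 0, "tz": 0, "twist": 0, "fingers": 0.65},
  {"tx": 0, "ty": 0, "tz": 0, "twist": 0, "fingers": 0.65},
])

```text
clock: 28.05
eef_pos: [556.7, 120.9, 175.9]
tool_rot: [-3.141, -0.001, 1.652]
force: [0.4, 0.6, -0.2]
width: 55.8
gripper_force: 0.0
```

```bash
python3 - <<'E'
from h import *
i=eyes.get_image("wrist"); cv2.imwrite("pics/w9.png",i["color"]); s=ctrl.read_state();print(s["eef_pos"],s["tool_rot"],s["width"])
for c in blobs(i["color"],(0,60,30),(14,200,255),(200,100,440,340),300)[:2]: print(np.round(cen(c)),cv2.contourArea(c),np.round(onz(i,*cen(c),19),1),yawbox(i,c,10),cv2.approxPolyDP(c,4,True)[:,0].tolist())
E
```

```text
[556.86362417 120.71147657 175.89314466] [-3.14150777e+00 -4.56784696e-04  1.65189539e+00] 55.07706765665518
[324. 224.] 1929.5 [560.5 120.8] (array([563.3, 117.5]), array([36. , 57.8]), 69.5) [[323, 189], [299, 243], [328, 254], [338, 246], [338, 224], [348, 202]]
[429. 188.] 1384.0 [646.5 159.8] (array([648. , 157.1]), array([21.6, 70.3]), 101.0) [[428, 148], [415, 217], [424, 225], [439, 226], [434, 221], [439, 148]]
```

View pics/w9.png

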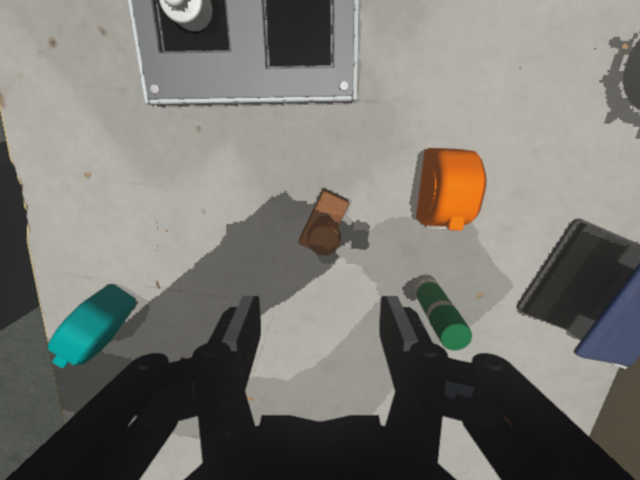

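The stamp is at (322,225), clear of the orange case at (452,187) and the glue at (445,310). The middle weight stands in its pocket.

Call:
carry_out([
  {"tx": -0.006, "ty": 0.003, "tz": 0.11, "twist": 0, "fingers": 0.65},
  {"tx": 0, "ty": 0, "tz": 0.14, "twist": 0, "fingers": 0.65},
  {"tx": 0, "ty": 0, "tz": 0.09, "twist": 0, "fingers": 0.65},
  {"tx": 0, "ty": 0, "tz": 0.05, "twist": 0, "fingers": 0.65},
  {"tx": 0, "ty": 0, "tz": 0.023, "twist": 0, "fingers": 0.65},
  {"tx": 0, "ty": 0, "tz": 0, "twist": 0, "fingers": 0.65},
  {"tx": 0, "ty": 0, "tz": 0, "twist": 0, "fingers": 0.0},
  {"tx": 0, "ty": 0, "tz": 0, "twist": 0, "fingers": 0.0},
  {"tx": 0, "ty": 0, "tz": 0, "twist": 0, "fingers": 0.0},
  {"tx": 0, "ty": 0, "tz": 0, "twist": 0, "fingers": 0.0},
  {"tx": 0, "ty": 0, "tz": 0, "twist": 0, "fingers": 0.0},
])

```text
clock: 29.48
eef_pos: [559.4, 117.7, 53.0]
tool_rot: [3.14, -0.0, 1.649]
force: [-1.1, -0.5, 5.1]
width: 23.5
gripper_force: 58.5
```

Call:
carry_out([
  {"tx": 0, "ty": 0, "tz": -0.07, "twist": 0, "fingers": 0.0},
  {"tx": 0, "ty": 0, "tz": -0.12, "twist": 0, "fingers": 0.0},
  {"tx": 0, "ty": 0, "tz": -0.11, "twist": -0.047, "fingers": 0.0},
  {"tx": 0, "ty": 0, "tz": 0, "twist": -0.048, "fingers": 0.0},
  {"tx": 0, "ty": 0, "tz": 0, "twist": -0.047, "fingers": 0.0},
  {"tx": 0.08, "ty": 0.028, "tz": 0, "twist": 0, "fingers": 0.0},
  {"tx": 0.13, "ty": 0.045, "tz": 0, "twist": 0, "fingers": 0.0},
  {"tx": 0.13, "ty": 0.045, "tz": 0, "twist": 0, "fingers": 0.0},
  {"tx": 0.12, "ty": 0.042, "tz": 0, "twist": 0, "fingers": 0.0},
  {"tx": 0.076, "ty": 0.027, "tz": 0, "twist": 0, "fingers": 0.0},
  {"tx": 0, "ty": 0, "tz": 0, "twist": 0, "fingers": 0.0},
  {"tx": 0, "ty": 0, "tz": 0, "twist": 0, "fingers": 0.0},
])

```text
clock: 30.98
eef_pos: [527.0, 283.1, 141.6]
tool_rot: [-3.141, 0.002, 2.094]
force: [0.3, -0.1, -0.6]
width: 23.6
gripper_force: 59.1
```

Call:
carry_out([
  {"tx": 0, "ty": 0, "tz": 0, "twist": 0, "fingers": 0.0},
  {"tx": 0, "ty": 0, "tz": 0, "twist": 0, "fingers": 0.0},
])

```text
clock: 31.22
eef_pos: [527.1, 283.5, 141.8]
tool_rot: [-3.141, 0.001, 2.094]
force: [0.7, -0.1, 0.4]
width: 23.2
gripper_force: 59.1
```

```bash
python3 - <<'E'
from h import *
i=eyes.get_image("wrist"); s=ctrl.read_state();print(s["eef_pos"],s["tool_rot"],s["width"])
k=eyes.get_image("scene")["color"]
b=np.zeros((480,780,3),np.uint8); b[:,:460]=i["color"][:,90:550]; b[:,460:]=cv2.resize(k[90:270,100:220],(320,480)); cv2.imwrite("pics/w10.png",b)
E
```

```text
[526.96077201 283.80657234 141.80426588] [-3.14146129e+00  3.92954968e-04  2.09416492e+00] 23.210661808912295
```

View pics/w10.png

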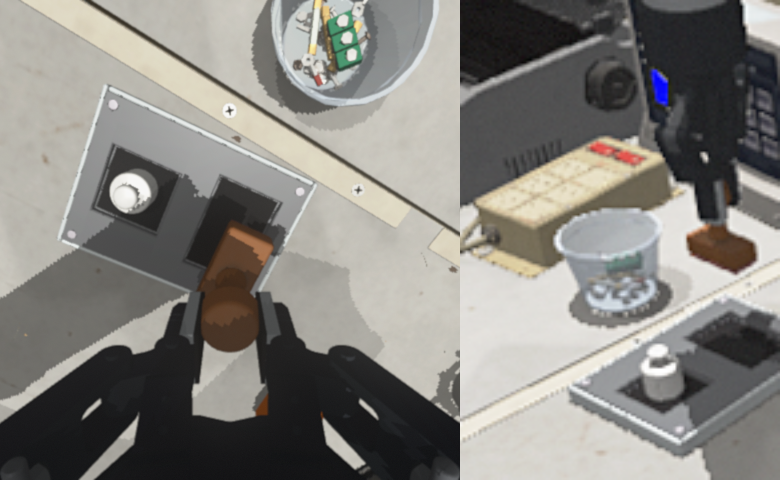

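The stamp is held upright, its foot parallel to its pocket at (235,220), and the middle weight stands in its pocket at (133,192). Lowering.

Call:
carry_out([
  {"tx": 0.004, "ty": 0.002, "tz": 0.07, "twist": 0, "fingers": 0.0},
  {"tx": 0, "ty": 0, "tz": 0.09, "twist": 0, "fingers": 0.0},
  {"tx": 0, "ty": 0, "tz": 0.05, "twist": 0, "fingers": 0.0},
  {"tx": 0, "ty": 0, "tz": 0.03, "twist": 0, "fingers": 0.0},
  {"tx": 0, "ty": 0, "tz": 0.02, "twist": 0, "fingers": 0.0},
  {"tx": 0, "ty": 0, "tz": 0.01, "twist": 0, "fingers": 0.0},
  {"tx": 0, "ty": 0, "tz": 0, "twist": 0, "fingers": 0.0},
  {"tx": 0, "ty": 0, "tz": 0, "twist": 0, "fingers": 0.0},
])

```text
clock: 32.33
eef_pos: [526.8, 286.2, 61.2]
tool_rot: [3.141, 0.0, 2.095]
force: [-0.8, 0.0, -1.0]
width: 23.5
gripper_force: 59.1
```

Call:
carry_out([
  {"tx": 0, "ty": 0, "tz": 0.003, "twist": 0, "fingers": 0.0},
  {"tx": 0, "ty": 0, "tz": 0, "twist": 0, "fingers": 0.6},
  {"tx": 0, "ty": 0, "tz": 0, "twist": 0, "fingers": 0.6},
  {"tx": 0, "ty": 0, "tz": 0, "twist": 0, "fingers": 0.6},
  {"tx": 0, "ty": 0, "tz": -0.08, "twist": 0, "fingers": 0.6},
  {"tx": 0, "ty": 0, "tz": -0.19, "twist": 0, "fingers": 0.6},
  {"tx": 0, "ty": 0, "tz": -0.2, "twist": 0, "fingers": 0.6},
  {"tx": -0.12, "ty": -0.13, "tz": -0.06, "twist": 0, "fingers": 0.6},
  {"tx": -0.13, "ty": -0.15, "tz": 0, "twist": 0, "fingers": 0.6},
  {"tx": -0.13, "ty": -0.15, "tz": 0, "twist": 0, "fingers": 0.6},
  {"tx": -0.13, "ty": -0.15, "tz": 0, "twist": 0, "fingers": 0.6},
  {"tx": -0.1, "ty": -0.12, "tz": 0, "twist": 0, "fingers": 0.6},
])

```text
clock: 33.83
eef_pos: [435.3, 20.0, 218.8]
tool_rot: [-3.141, 0.001, 2.094]
force: [0.5, 0.0, -0.0]
width: 51.7
gripper_force: 0.0
```

```bash
python3 - <<'E'
from h import *
t=eyes.get_image("top"); k=eyes.get_image("scene"); s=ctrl.read_state();print(s["eef_pos"],s["force"])
I,S=t["color"],k["color"]
b=np.zeros((600,800,3),np.uint8)
b[:300,:400]=cv2.resize(I[170:350,150:390],(400,300)); b[:300,400:]=cv2.resize(I[200:345,390:583],(400,300),interpolation=2)
b[300:,:400]=cv2.resize(S[170:320,100:300],(400,300)); b[300:,400:]=cv2.resize(S[260:440,320:560],(400,300)); cv2.imwrite("pics/f.png",b)
for n,r,lo,hi,h in (("large",(446,288,486,322),(10,60,50),(28,255,255),34),("tape",(440,250,480,287),(18,110,60),(34,255,255),40),("small",(440,222,475,247),(10,60,50),(28,255,255),24),("mid",(188,288,222,315),(0,0,110),(180,60,255),28),("stamp",(180,250,220,280),(0,70,30),(18,255,255),28)):
    for c in blobs(I,lo,hi,r)[:1]: print(n,np.round(cen(c)),cv2.contourArea(c),np.round(onz(t,*cen(c),h),1),yawbox(t,c,h))
E
```

```text
[433.82450539  16.60625617 218.16687281] [0.19414759 0.91673802 0.01888973]
large [470. 307.] 302.5 [ 420.8 -301.2] (array([ 421.4, -301. ]), array([40.2, 45.4]), 70.2)
tape [464. 268.] 434.0 [ 504.  -293.3] (array([ 504.3, -293.6]), array([35.6, 66.8]), 94.3)
small [458. 232.] 91.5 [ 584.7 -290.2] (array([ 584.9, -290.2]), array([22.4, 24.6]), 88.6)
mid [197. 301.] 214.0 [447.1 287.6] (array([447.1, 285.8]), array([41.4, 56.3]), 0.6)
stamp [196. 264.] 307.5 [526.  289.7] (array([527.8, 288.5]), array([33.2, 56.7]), 95.0)
```

View pics/f.png

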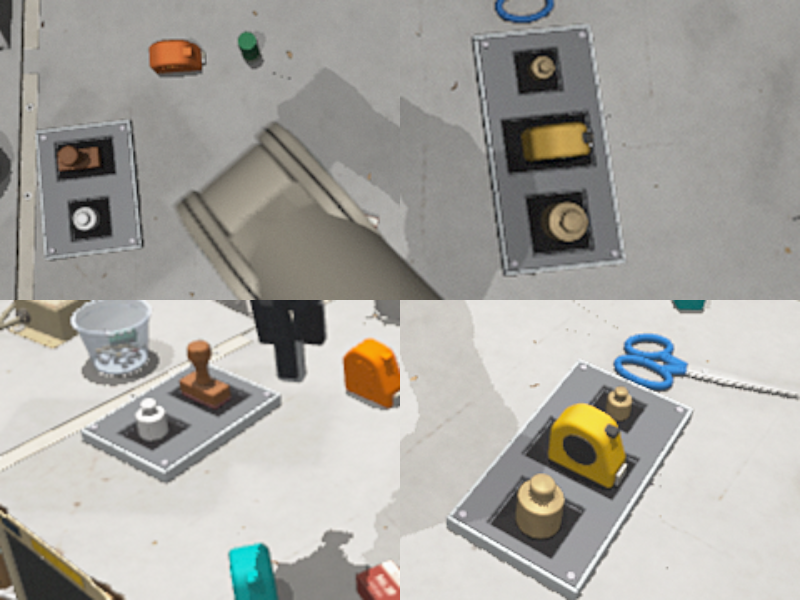

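All five things stand upright in their pockets, within a few mm of the middle, and the glue stick, staple box and look-alikes haven't been moved. The arm is clear of everything, so I'm handing in.

```bash
python3 -c "
from cell import job
print(job.finish_job())"
```

```text
the job is handed in; nothing more can be done
None
```

Both kits are made up and the job is handed in at about 34 s on the robot's clock; the last pictures show all five things upright in their pockets, near the middle. The hand-in gave no verdict.

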